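Mount an empty reel on the bench winder

TASK

Mount the empty grey reel with the square neck and the slotted foot upright on the winder's spindle, turning it until its slots drop over the two drive pins and it sits fully down on the drive disc. Then swing the raised keeper arm down until its roller rests on the reel's upper flange. Leave the reel's plain round neighbour and everything else on the bench where it is.

Things in the scene. Friction and masses are not known exactly. Their poses are not given: they have to be found in the camera images.
- reel: Empty grey plastic reel standing upright, 114 mm tall, 0.28 to 0.56 kg. Origin: centre of its underside, z up its axis. Lower flange 130 mm across, 16 mm thick, cut right through from rim to bore by four radial slots, 14 mm wide, along its +x, -x, +y, -y. Drum 60 mm across. Upper flange 110 mm across, top face 78 mm above the underside. A 24 mm bore runs right through.
- reel_neck (a point): Where to grip the reel: its square neck, 40 x 40 mm, sides square to the reel's x and y, from 78 to 114 mm above the underside. This point: on the axis, 102 mm above the underside.
- winder: Green bench winder, fixed. Origin: on the bench, on the spindle axis, z up. Round foot 150 mm across, 12 mm thick; on it a drive disc 124 mm across, 10 mm thick, locked: it does not turn. Two drive pins, 10 mm diameter, 14 mm high, stand on the disc facing each other across the spindle, 48 mm from its axis. A head post with two ears stands at the winder's +y, up to 123 mm high.
- spindle_tip (a point): Tapered tip of the upright spindle, 20 mm diameter, 147 mm above the bench (125 mm above the disc).
- winder_seat (a point): On the spindle axis at the disc's top face, 22 mm above the bench: where the reel's origin comes when fully seated. The direction of the pins varies and is NOT reported: find it by sight or feel. A reel let down on the spindle rests on the pin tops, 14 mm too high, and drops when turned (at most a quarter turn) so that slots meet pins.
- keeper_pivot (a point): Centre of the keeper arm's hinge pin in the head post, 150 mm from the spindle axis toward the winder's +y, 109 mm above the bench. The hinge runs along the winder's x.
- keeper (a joint): Angle of the keeper arm, rad. 0: level, pointing from the pivot to the spindle, its roller resting on the upper flange of a seated reel; it grows as the arm is raised, 1.57 is straight up, limit 1.8 (lower limit -0.12). It starts raised. A stiff hinge (about 0.2 N m) holds it where it is left. The arm is a steel bar 14 mm wide and 10 mm thick reaching 114 mm from the pivot.
- keeper_roller (a point): Centre of the black roller, 18 mm diameter and 22 mm long, on the keeper arm 106 mm from the pivot.
- plain_reel: Bystander: smaller grey reel, 92 mm diameter, 85 mm tall, round neck, no slots. Origin: centre of its underside.
- jar: Bystander: glass jar, 64 mm diameter, 90 mm tall. Origin: centre of its underside.
- can: Bystander: spray can, 64 mm diameter, 180 mm tall. Origin: centre of its underside.
- wrench: Bystander: wrench lying on the fixed dark plank.
- screwdriver: Bystander: screwdriver lying on the bench.
- offcut: Bystander: wood offcut 120 x 50 x 30 mm. Origin: centre of its underside.

How it is judged:
By the outcome, as a careful person would: the job done as asked, in the order asked, and still so for the second after the job is handed in, with the robot touching nothing.
It also fails if it takes over 62 s, if anything falls off the work surface, if the arm or the gripper's body presses on something with over 40 N, if the wrist force passes 120 N, or if a joint passes its speed limit or range.

ROBOT

A 6-joint arm with a two-finger parallel gripper is mounted at the origin on the work surface. World frame = base frame: x ahead of the robot, y to its left, z up, the work surface at z = 0. Lengths are in m, angles in rad, forces in N, time in s.
With the tool pointing down it reaches from about 0.4 to 0.825 m from the base axis. Payload 7 kg.
Tool frame: the origin (TCP) lies at the very end of the fingers, on their centre line; the grasp point (between the pads) lies 19 mm behind it; z points along the fingers, y is the line along which they close (so a half turn about z gives the same grasp; the last joint's range is limited). The gripper opens to 88 mm and grips with 3 to 60 N. Pads are 19 mm wide; open, the fingers measure 130 mm over their backs; the gripper's body (78 mm by 193 mm) begins 47 mm behind the grasp point.
Start: joints at [1.565, 0.359, 0.012, 0, -1.224, -0.288], TCP at [0.195, 0.646, 0.227] pointing down, gripper open.
Joint ranges: [-3.07, 3.07], [-1.43, 2.12], [-1.02, 1.25], [-3.03, 1.67], [-3.05, -0], [-3.03, 3.03]. Speed limits (rad/s): [2.39, 2.39, 3.01, 3.14, 3.14, 3.14].

INTERFACE

Orientations are given as [roll, pitch, yaw] about the fixed x, y, z axes, in that order (R = Rz(yaw) Ry(pitch) Rx(roll)).
In Python, from station import * gives the robot as it stands.
- The arm moves only by the tool servo_tool, never from a script. Its argument "moves" is a list of rows, each an object of numbers: "jaw": the opening, from 0 (shut) to 1 (fully open); "dx", "dy", "dz": the shift along the world's x, y, z in m; "roll": the turn about the world's z in degrees. A call has exactly 10 rows; each row shifts and turns the commanded pose from where the row before left it; what a row does not reach is not made up. A row lasts 1/8 s, in which the tool goes at most 62.5 mm and 10.7 degrees, less where a joint would pass 70% of its speed; a pose out of reach is approached as far as the arm can. A call with a gripper value outside its range is refused whole. The fingers move at their own pace and stop on an object; "newtons" is the grip in N (left out, the last holds). Time passes only in rows, so rows that do not move let the fingers close, or fill a call up. It gives the time, the measured TCP pose, the force, the opening and the grip force at its end, in the units of the state.
- get_state(): the state, without advancing time (a new reading comes with each control period).
- grab_frame(name): name is "scene" or "top" or "wrist"; returns (picture, depth): 420x560x3 uint8, red, green, blue; 420x560 float32, m along the optical axis (not along the pixel's ray), 0 where there is no reading.
- calibration(name): a dict with "intrinsics" (3x3 intrinsics, pixels), "R" (3x3) and "t" (3): a world point X has camera coordinates R X + t. Camera axes: x right, y down, z forward; pixel columns grow to the right and rows downward; lengths in m; the calibration is good to about 2 mm. A picture is of the moment at which its call begins: read the wrist's pose just before it. calibration takes no time and is no camera call; for the wrist camera it gives the pose at the moment of the call.
- job_done(): hands the job in; it is judged then, once.
The state is a dict: "t": time; "q": joint angles; "qd": joint speeds; "joint_efforts": joint torques, N m; "eef_pos": TCP position; "ee_rot": TCP orientation; "force": force on the tool from outside, world axes, zero at the start; "moment": the same for the moment, N m; "width": finger opening in m; "gripper_force": force on a finger pad.
Only numpy, scipy, OpenCV 4.12 (cv2) and the standard library are available. Lean on these libraries where they do the work, as an engineer would, in place of code of your own. Each camera call takes 0.05 s, during which the arm holds its last target. There are 200 camera calls.

## Working session

There is one attempt and no reset: what is moved stays moved. The work goes in short steps, Python scripts to look and compute and a tool call to move; the robot and the scene stay as the last step left them, time stands still between calls to the robot, and variables do not carry over. Pictures are saved under pics/ and viewed, at most 10 in all, crops included, and the job is handed in when it is done.

Besides the shell and the picture viewer there is one more tool, called after ">>>" as name(argument=value, ...) on one line, values as JSON. servo_tool: Moves the arm, as the interface text tells. Its arguments: {"type":"object","properties":{"moves":{"type":"array","items":{"type":"object","properties":{"jaw":{"type":"number"},"dx":{"type":"number"},"dy":{"type":"number"},"dz":{"type":"number"},"roll":{"type":"number"}}}},"newtons":{"type":"number"}},"required":["moves"]}

```bash
mkdir -p pics; ls
cat > h.py <<'E'
from station import *
import numpy as np, cv2
def cloud(name):
    c=calibration(name); p,d=grab_frame(name)
    K,R,t=np.array(c["intrinsics"]),np.array(c["R"]),np.array(c["t"])
    v,u=np.indices(d.shape)
    P=np.stack([(u-K[0,2])/K[0,0]*d,(v-K[1,2])/K[1,1]*d,d],-1)
    W=(P-t)@R
    W[d==0]=np.nan
    return p,d,W
def save(n,p): cv2.imwrite("pics/"+n+".png",cv2.cvtColor(p,cv2.COLOR_RGB2BGR))
E
python3 - <<'E'
from h import *
s=get_state(); print(s["t"],s["eef_pos"],s["ee_rot"],s["force"],s["width"])
for n in("top","scene"):
    p,d,W=cloud(n); save(n+"0",p); np.savez(n+"0.npz",p=p,d=d,W=W)
    c=calibration(n); print(n,c["intrinsics"],-np.array(c["R"]).T@c["t"])
E
```

```text
pics
0.0 [0.19535262 0.64559641 0.22562058] [ 3.13992426e+00 -1.12933125e-04 -2.93965026e-01] [ 0.53758917  1.54050154 -0.85791747] 0.08765727861065604
top [[502.64746848   0.         281.04260406]
 [  0.         502.64746848 206.71718865]
 [  0.           0.           1.        ]] [ 0.40102001 -0.06302351  1.15165061]
scene [[516.96698506   0.         281.27595126]
 [  0.         516.96698506 208.26115301]
 [  0.           0.           1.        ]] [ 1.29374721 -0.10240588  1.27702973]
```

View pics/top0.png

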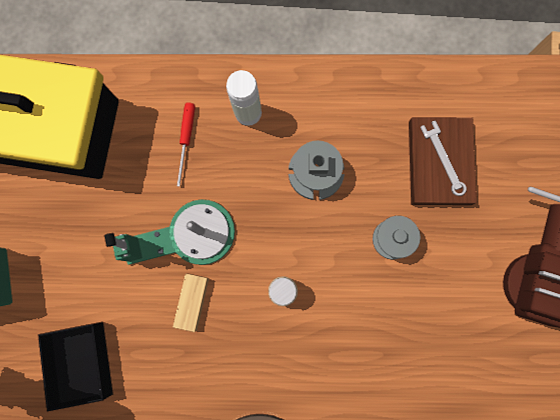

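View pics/scene0.png

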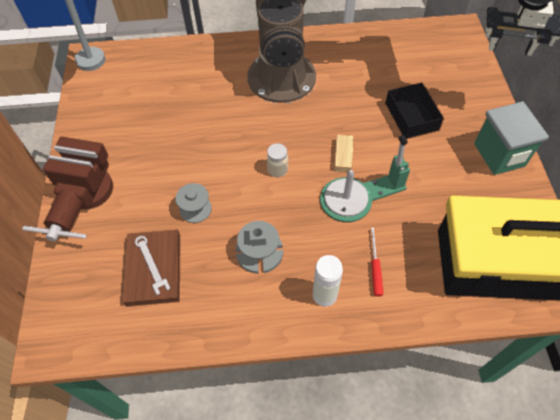

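Top view: the slotted reel is at about (317,168) with its neck at (319,163). The winder disc is at (203,232), with pins at roughly (208,211) and (194,251), and the keeper is raised at (118,245). The plain reel is at (397,238).

Run:
```python
from h import *
z=np.load("top0.npz"); p,W=z["p"],z["W"]; Z=W[...,2]
c=calibration("top");K,R,t=[np.array(c[k]) for k in("intrinsics","R","t")]
def ray(u,v,h):
    dw=R.T@np.linalg.solve(K,[u,v,1.]); o=-R.T@t; return o+dw*(h-o[2])/dw[2]
def box(u0,u1,v0,v1):
    m=np.zeros(Z.shape,bool); m[v0:v1,u0:u1]=1; return m
m=box(285,350,130,205)
for lo,hi in((.1,.125),(.065,.09),(.008,.024)):
    mm=m&(Z>lo)&(Z<hi); Q=W[mm]; 
    cn,r=cv2.minEnclosingCircle(Q[:,:2].astype(np.float32)); print(lo,mm.sum(),Q.mean(0),cn,r, cv2.minAreaRect(Q[:,:2].astype(np.float32)))
m=box(165,240,195,270)
hsv=cv2.cvtColor(p,cv2.COLOR_RGB2HSV)
dk=m&(hsv[...,2]<130)&(hsv[...,1]<90)
n,l,st,ce=cv2.connectedComponentsWithStats(dk.astype(np.uint8))
for i in range(1,n):
    if st[i,4]>3: print(ce[i],st[i],np.nanmedian(Z[l==i]),ray(*ce[i],.036))
foot=m&(hsv[...,1]>90)&(hsv[...,0]>60)&(hsv[...,0]<95)
disc=m&(abs(Z-.022)<.006)&(hsv[...,1]<60)
print("disc",cv2.minEnclosingCircle(W[disc][:,:2].astype(np.float32)),W[disc].mean(0))
tip=m&(Z>.135);print("tip",tip.sum(),W[tip].mean(0))
k=box(90,180,220,275)&(Z>.11); Q=W[k]; print("keeper",Q.min(0),Q.max(0),Q.mean(0))
for b,nm in((box(360,430,205,270),"plain"),(box(260,305,265,315),"jar"),(box(220,265,60,130),"can"),(box(165,220,265,340),"offcut")):
    Q=W[b&(Z>.02)]; print(nm,Q.min(0),Q.max(0))
a=p[140:280,90:360]; save("crop",cv2.resize(a,None,fx=2.9,fy=2.9,interpolation=cv2.INTER_CUBIC))
```

```text
0.1 296 [ 0.65571483 -0.12473619  0.11372384] (0.6565737724304199, -0.12455524504184723) 0.027054741978645325 ((0.6566425561904907, -0.12447208166122437), (0.0383257158100605, 0.03915630280971527), 89.94151306152344)
0.065 1565 [ 0.65524884 -0.12356851  0.07918785] (0.6576443314552307, -0.12367624789476395) 0.05549565330147743 ((0.6574414968490601, -0.12409285455942154), (0.10917951166629791, 0.10899866372346878), 62.06521987915039)
0.008 543 [ 0.6244198  -0.11734566  0.01677435] (0.6558254957199097, -0.12777329981327057) 0.08140259236097336 ((0.6512675285339355, -0.12834613025188446), (0.136873260140419, 0.13668645918369293), 86.20977783203125)
[226.91666667 211.5       ] [222 206  10  12  12] 0.012244532621284082 [0.55831243 0.07761073 0.036     ]
[207.96 210.84] [205 208   7   6  25] 0.03415712176152476 [0.55951334 0.12033361 0.036     ]
[208.38611111 234.47222222] [187 221  42  38 360] 0.024326629903422523 [0.50625491 0.11772647 0.036     ]
[234.  230.5] [234 228   1   6   6] 0.010654368985461448 [0.51558876 0.06068151 0.036     ]
[193.76923077 251.15384615] [191 249   7   5  26] 0.03281653164153532 [0.46884065 0.14912734 0.036     ]
disc ((0.520063579082489, 0.13292349874973297), 0.06773132085800171) [0.51498426 0.13588228 0.0227768 ]
tip 67 [0.51510889 0.13610136 0.14257891]
keeper [0.45292239 0.26146577 0.11065181] [0.49861994 0.29508027 0.22730903] [0.47548077 0.27569161 0.16667198]
plain [ 0.45773488 -0.34424944  0.06270953] [ 0.5487     -0.2529857   0.09012423]
jar [ 0.35421678 -0.08016484  0.05503166] [ 0.41569122 -0.01995287  0.09610049]
can [0.76736266 0.0043517  0.02010463] [0.83088767 0.06750456 0.18679438]
offcut [0.29489518 0.11941446 0.0200673 ] [0.42072808 0.19017668 0.03648951]
```

View pics/crop.png

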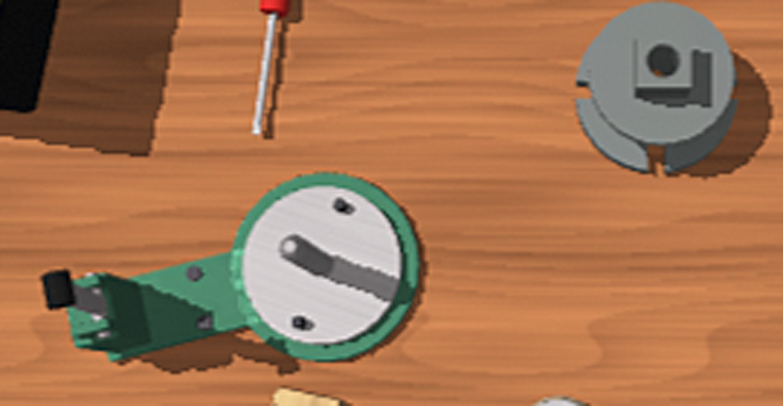

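>>> servo_tool(moves=[{"dz":0.05},{"dz":0.05,"roll":-3.6},{"dx":0.024,"dy":-0.04,"roll":-4},{"dx":0.024,"dy":-0.04,"roll":-4},{"dx":0.024,"dy":-0.04,"roll":-4},{"dx":0.024,"dy":-0.04,"roll":-4},{"dx":0.024,"dy":-0.04,"roll":-4},{"dx":0.024,"dy":-0.04,"roll":-4},{"dx":0.024,"dy":-0.04,"roll":-4},{"dx":0.024,"dy":-0.04,"roll":-4,"jaw":1}])

```text
$.moves[0]: bad value
```

>>> servo_tool(moves=[{"dx":0.026,"dy":-0.045,"roll":-4},{"dx":0.026,"dy":-0.045,"roll":-4},{"dx":0.026,"dy":-0.045,"roll":-4},{"dx":0.026,"dy":-0.045,"roll":-4},{"dx":0.027,"dy":-0.045,"roll":-4},{"dx":0.027,"dy":-0.045,"roll":-4},{"dx":0.027,"dy":-0.045,"roll":-4},{"dx":0.027,"dy":-0.045,"roll":-4},{"dx":0.027,"dy":-0.045,"roll":-4},{"dx":0.027,"dy":-0.045,"roll":-1.6}])

```text
$.moves[0]: bad value
```

Run:
```python
from h import *
s=get_state(); print(s["t"],s["eef_pos"],s["ee_rot"],s["force"],s["q"])
c=calibration("wrist");print(-np.array(c["R"]).T@c["t"],c["R"])
p,d,W=cloud("wrist"); save("w0",p); np.savez("w0.npz",p=p,d=d,W=W)
Z=W[...,2]
for lo,hi in((.106,.124),(.071,.088)):
    m=((Z>lo)&(Z<hi)).astype(np.uint8); n,l,st,ce=cv2.connectedComponentsWithStats(m)
    i=1+np.argmax(st[1:,4]); Q=W[l==i]; print(st[i],Q.mean(0),cv2.minAreaRect(Q[:,:2].astype(np.float32)),cv2.minEnclosingCircle(Q[:,:2].astype(np.float32)))
```

```text
0.1 [0.19536458 0.64565759 0.22573393] [ 3.14012380e+00 -1.50516925e-04 -2.93876005e-01] [-0.00146819  0.78086055  0.70896611] [ 1.56512036e+00  3.59302214e-01  1.11639161e-02 -2.90460316e-04
 -1.22410910e+00 -2.88101255e-01]
[0.25832486 0.626801   0.38442691] [[-0.28995015 -0.95703937  0.00213501]
 [-0.92742195  0.28152639  0.24623446]
 [-0.23625713  0.06941566 -0.96920794]]
[200   0  96  54 474] [0.33349156 0.62913228 0.11172253] ((0.33355700969696045, 0.6285618543624878), (0.0019385914783924818, 0.0815785750746727), 10.49819278717041) ((0.3342507481575012, 0.6286761164665222), 0.0408761166036129)
[205   0 111  62 634] [0.3355971  0.61864836 0.07972872] ((0.33563336730003357, 0.61876380443573), (0.0035412958823144436, 0.10356936603784561), 9.748822212219238) ((0.33737844228744507, 0.619063675403595), 0.051884692162275314)
```

View pics/w0.png

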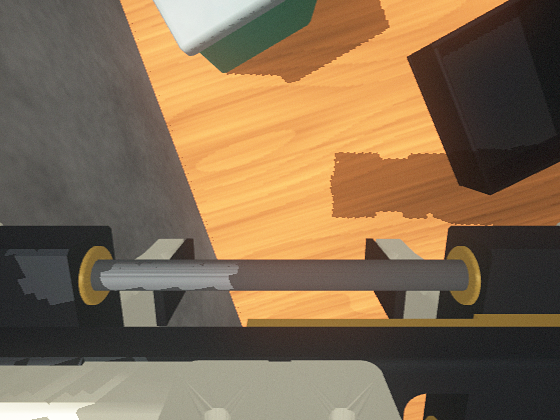

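The move was refused because each row probably needs every key, so the arm hasn't moved. The wrist view just shows the fingers near rows 240–320, with the bin and bench behind. I'll resend with full rows.

>>> servo_tool(moves=[{"dx":0,"dy":0,"dz":0.05,"roll":0,"jaw":1},{"dx":0,"dy":0,"dz":0.05,"roll":-3.6,"jaw":1},{"dx":0.024,"dy":-0.04,"dz":0,"roll":-4,"jaw":1},{"dx":0.024,"dy":-0.04,"dz":0,"roll":-4,"jaw":1},{"dx":0.024,"dy":-0.04,"dz":0,"roll":-4,"jaw":1},{"dx":0.024,"dy":-0.04,"dz":0,"roll":-4,"jaw":1},{"dx":0.024,"dy":-0.04,"dz":0,"roll":-4,"jaw":1},{"dx":0.024,"dy":-0.04,"dz":0,"roll":-4,"jaw":1},{"dx":0.024,"dy":-0.04,"dz":0,"roll":-4,"jaw":1},{"dx":0.024,"dy":-0.04,"dz":0,"roll":-4,"jaw":1}], newtons=40)

```text
t: 1.4
eef_pos: [0.3879, 0.3246, 0.3265]
ee_rot: [-3.142, 0.0, -0.917]
force: [0.6, 1.1, -0.4]
width: 0.0875
gripper_force: 0.0
```

>>> servo_tool(moves=[{"dx":0.027,"dy":-0.045,"dz":0,"roll":-4,"jaw":1},{"dx":0.027,"dy":-0.045,"dz":0,"roll":-4,"jaw":1},{"dx":0.027,"dy":-0.045,"dz":0,"roll":-4,"jaw":1},{"dx":0.027,"dy":-0.045,"dz":0,"roll":-4,"jaw":1},{"dx":0.027,"dy":-0.045,"dz":0,"roll":-4,"jaw":1},{"dx":0.027,"dy":-0.045,"dz":0,"roll":-4,"jaw":1},{"dx":0.027,"dy":-0.045,"dz":0,"roll":-4,"jaw":1},{"dx":0.027,"dy":-0.045,"dz":0,"roll":-4,"jaw":1},{"dx":0.027,"dy":-0.045,"dz":-0.03,"roll":-4,"jaw":1},{"dx":0.026,"dy":-0.045,"dz":-0.03,"roll":-1.5,"jaw":1}])

```text
t: 2.65
eef_pos: [0.6572, -0.1255, 0.2658]
ee_rot: [-3.141, 0.0, -1.571]
force: [0.7, 1.0, -0.0]
width: 0.0879
gripper_force: 0.0
```

```bash
cat > m.py <<'E'
from h import *
import sys
s=get_state(); print(s["t"],s["eef_pos"],s["ee_rot"],s["force"])
p,d,W=cloud("wrist"); save(sys.argv[1],p)
Z=W[...,2]
ok=np.linalg.norm(W[...,:2]-[.657,-.125],axis=-1)<.075
for lo,hi in((.108,.12),(.072,.085),(.01,.022)):
    m=(ok&(Z>lo)&(Z<hi)).astype(np.uint8); n,l,st,ce=cv2.connectedComponentsWithStats(m)
    i=1+np.argmax(st[1:,4]); Q=W[l==i]; print(st[i],Q.mean(0),cv2.minAreaRect(Q[:,:2].astype(np.float32)),cv2.minEnclosingCircle(Q[:,:2].astype(np.float32)))
E
python3 m.py w1
```

```text
2.65 [ 0.65724807 -0.12549139  0.26575434] [-3.14104919e+00  2.68038822e-04 -1.57112754e+00] [ 0.67703631  0.95660987 -0.02653213]
[ 261  177   42   41 1278] [ 0.65487312 -0.12329785  0.11420365] ((0.6547486782073975, -0.12264269590377808), (0.03964086249470711, 0.040017180144786835), 89.49829864501953) ((0.6548019647598267, -0.12276587635278702), 0.02777879498898983)
[ 231  139  102  101 6204] [ 0.65483082 -0.12590787  0.07851161] ((0.6548397541046143, -0.12221471965312958), (0.10906776785850525, 0.10929115116596222), 17.45619773864746) ((0.6547049880027771, -0.12202703952789307), 0.05514977127313614)
[230 129  46  47 491] [ 0.68988928 -0.1662577   0.01645474] ((0.6934773325920105, -0.1615774780511856), (0.07916197180747986, 0.01948966644704342), 40.00603485107422) ((0.6903525590896606, -0.15785425901412964), 0.03981485217809677)
```

View pics/w1.png

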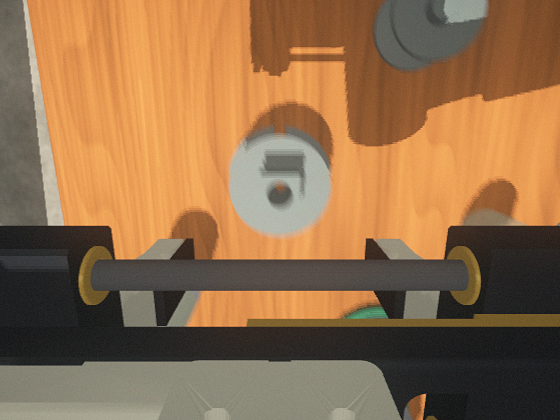

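Wrist view shows the reel, with its upper flange centred at about (281,187) and the square neck at about (280,190). The neck sides line up with the picture, so the yaw is right. Next I descend and grip.

>>> servo_tool(moves=[{"dx":-0.002,"dy":0.002,"dz":-0.04,"roll":0,"jaw":1},{"dx":0,"dy":0,"dz":-0.045,"roll":0,"jaw":1},{"dx":0,"dy":0,"dz":-0.045,"roll":0,"jaw":1},{"dx":0,"dy":0,"dz":-0.03,"roll":0,"jaw":1},{"dx":0,"dy":0,"dz":-0.02,"roll":0,"jaw":1},{"dx":0,"dy":0,"dz":0,"roll":0,"jaw":0.7},{"dx":0,"dy":0,"dz":0,"roll":0,"jaw":0.5},{"dx":0,"dy":0,"dz":0,"roll":0,"jaw":0.3},{"dx":0,"dy":0,"dz":0,"roll":0,"jaw":0.3},{"dx":0,"dy":0,"dz":0,"roll":0,"jaw":0.3}], newtons=40)

```text
t: 3.95
eef_pos: [0.6547, -0.122, 0.0871]
ee_rot: [-3.141, 0.0, -1.57]
force: [-0.5, 0.6, 0.6]
width: 0.0435
gripper_force: 0.0
```

>>> servo_tool(moves=[{"dx":0,"dy":0,"dz":0,"roll":0,"jaw":0.3},{"dx":0,"dy":0,"dz":0,"roll":0,"jaw":0.3},{"dx":0,"dy":0,"dz":0,"roll":0,"jaw":0.3},{"dx":0,"dy":0,"dz":0.01,"roll":0,"jaw":0.3},{"dx":0,"dy":0,"dz":0.02,"roll":0,"jaw":0.3},{"dx":0,"dy":0,"dz":0.035,"roll":0,"jaw":0.3},{"dx":0,"dy":0,"dz":0.035,"roll":0,"jaw":0.3},{"dx":0,"dy":0,"dz":0.035,"roll":0,"jaw":0.3},{"dx":0,"dy":0,"dz":0.035,"roll":0,"jaw":0.3},{"dx":0,"dy":0,"dz":0.02,"roll":0,"jaw":0.3}], newtons=40)

```text
t: 5.2
eef_pos: [0.6542, -0.122, 0.2784]
ee_rot: [-3.141, 0.0, -1.57]
force: [0.0, 1.2, -3.9]
width: 0.04
gripper_force: 40.0
```

>>> servo_tool(moves=[{"dx":-0.004,"dy":0.024,"dz":0,"roll":0,"jaw":0.3},{"dx":-0.004,"dy":0.028,"dz":0,"roll":-2.5,"jaw":0.3},{"dx":-0.004,"dy":0.028,"dz":0,"roll":-2.5,"jaw":0.3},{"dx":-0.004,"dy":0.028,"dz":0,"roll":-2.5,"jaw":0.3},{"dx":-0.004,"dy":0.028,"dz":0,"roll":-2.5,"jaw":0.3},{"dx":-0.004,"dy":0.028,"dz":0,"roll":-2.5,"jaw":0.3},{"dx":-0.004,"dy":0.028,"dz":0,"roll":-2.5,"jaw":0.3},{"dx":-0.004,"dy":0.028,"dz":0,"roll":-2.5,"jaw":0.3},{"dx":-0.004,"dy":0.022,"dz":0,"roll":0,"jaw":0.3},{"dx":-0.004,"dy":0,"dz":0,"roll":0,"jaw":0.3}])

```text
t: 6.45
eef_pos: [0.6139, 0.1213, 0.2761]
ee_rot: [3.141, -0.001, -1.873]
force: [0.1, 0.4, -4.2]
width: 0.0398
gripper_force: 40.0
```

Run:
```python
from h import *
s=get_state(); print(s["t"],s["eef_pos"],s["ee_rot"],s["force"])
p,d,W=cloud("wrist"); save("w2",p); np.savez("w2.npz",p=p,d=d,W=W)
Z=W[...,2]
r=np.linalg.norm(W[...,:2]-[.513,.136],axis=-1)
for lo,hi,rr in((.135,.155,.03),(.03,.042,.065),(.017,.027,.08),(.09,.3,.25)):
    m=((r<rr)&(Z>lo)&(Z<hi)).astype(np.uint8); n,l,st,ce=cv2.connectedComponentsWithStats(m)
    for i in range(1,n):
        if st[i,4]>8: Q=W[l==i]; print(lo,st[i],Q.mean(0),cv2.minEnclosingCircle(Q[:,:2].astype(np.float32)))
```

```text
6.45 [0.61385762 0.12131507 0.27608062] [ 3.14051588e+00 -5.10398433e-04 -1.87256446e+00] [ 0.0551444   0.43429444 -4.1597024 ]
0.135 [378 174  22  21 351] [0.51500767 0.13758022 0.14192282] ((0.5137222409248352, 0.13922397792339325), 0.010131068527698517)
0.03 [355 161   9   5  17] [0.51518438 0.13039894 0.03585752] ((0.5147157907485962, 0.13110333681106567), 0.00488841999322176)
0.03 [396 166  10   8  60] [0.46833289 0.153524   0.0350653 ] ((0.4677281975746155, 0.15503521263599396), 0.005132609512656927)
0.017 [ 323  118   86   94 3537] [0.49266139 0.12399609 0.02249004] ((0.5125553607940674, 0.13910818099975586), 0.062014877796173096)
0.09 [  181   126   199   133 17323] [0.60417926 0.09153924 0.26133971] ((0.607891857624054, 0.10372157394886017), 0.06240856274962425)
0.09 [366 168  34  27 634] [0.51661041 0.13602278 0.12953533] ((0.5136765241622925, 0.1392088085412979), 0.01014749426394701)
0.09 [264 254  32   5 120] [0.61725811 0.13409894 0.245296  ] ((0.6160569190979004, 0.12950587272644043), 0.009014047682285309)
0.09 [259 291  41  10 278] [0.61682958 0.13170388 0.29654156] ((0.6160134077072144, 0.1286488175392151), 0.009214003570377827)
0.09 [231 303   5  16  46] [0.65026997 0.15050003 0.26737212] ((0.6494836211204529, 0.14939454197883606), 0.0052319737151265144)
0.09 [324 303   5  16  42] [0.59960113 0.16603165 0.26765279] ((0.5989170074462891, 0.16516128182411194), 0.0051558916456997395)
```

View pics/w2.png

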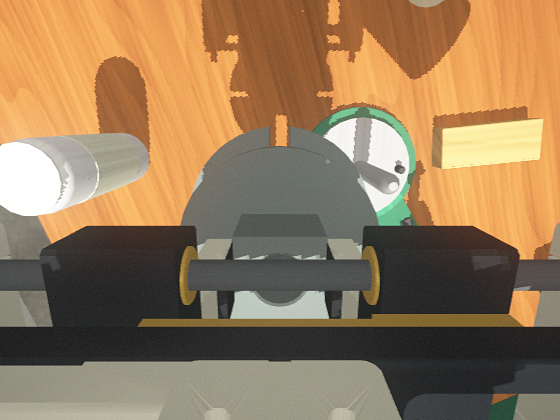

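Wrist view shows the spindle tip at about (385,185), one pin at (400,170) and the disc at (368,160). The spindle is near (0.5135, 0.139), and the pin direction is about -18.3° to -19°.

>>> servo_tool(moves=[{"dx":-0.02,"dy":0.0035,"dz":0,"roll":-1,"jaw":0.3},{"dx":-0.03,"dy":0.0055,"dz":0,"roll":0,"jaw":0.3},{"dx":-0.03,"dy":0.0055,"dz":0,"roll":0,"jaw":0.3},{"dx":-0.02,"dy":0.004,"dz":0,"roll":0,"jaw":0.3},{"dx":0,"dy":0,"dz":0,"roll":0,"jaw":0.3},{"dx":0,"dy":0,"dz":-0.02,"roll":0,"jaw":0.3},{"dx":0,"dy":0,"dz":-0.015,"roll":0,"jaw":0.3},{"dx":0,"dy":0,"dz":-0.01,"roll":0,"jaw":0.3},{"dx":0,"dy":0,"dz":-0.005,"roll":0,"jaw":0.3},{"dx":0,"dy":0,"dz":0,"roll":0,"jaw":0.3}])

```text
t: 7.75
eef_pos: [0.5146, 0.1385, 0.2263]
ee_rot: [3.141, -0.001, -1.893]
force: [-0.5, -0.3, -3.8]
width: 0.04
gripper_force: 40.0
```

>>> servo_tool(moves=[{"dx":-0.0005,"dy":0.001,"dz":0,"roll":0,"jaw":0.3},{"dx":0,"dy":0,"dz":-0.004,"roll":0,"jaw":0.3},{"dx":0,"dy":0,"dz":-0.004,"roll":0,"jaw":0.3},{"dx":0,"dy":0,"dz":-0.004,"roll":0,"jaw":0.3},{"dx":0,"dy":0,"dz":-0.004,"roll":0,"jaw":0.3},{"dx":0,"dy":0,"dz":-0.004,"roll":0,"jaw":0.3},{"dx":0,"dy":0,"dz":-0.004,"roll":0,"jaw":0.3},{"dx":0,"dy":0,"dz":-0.004,"roll":0,"jaw":0.3},{"dx":0,"dy":0,"dz":0,"roll":0,"jaw":0.3},{"dx":0,"dy":0,"dz":0,"roll":0,"jaw":0.3}])

```text
t: 9.0
eef_pos: [0.5141, 0.1396, 0.1987]
ee_rot: [-3.141, 0.0, -1.892]
force: [-0.6, 0.7, -3.5]
width: 0.0398
gripper_force: 40.0
```

>>> servo_tool(moves=[{"dx":0,"dy":0,"dz":-0.008,"roll":0,"jaw":0.3},{"dx":0,"dy":0,"dz":-0.01,"roll":0,"jaw":0.3},{"dx":0,"dy":0,"dz":-0.01,"roll":0,"jaw":0.3},{"dx":0,"dy":0,"dz":-0.01,"roll":0,"jaw":0.3},{"dx":0,"dy":0,"dz":-0.01,"roll":0,"jaw":0.3},{"dx":0,"dy":0,"dz":-0.01,"roll":0,"jaw":0.3},{"dx":0,"dy":0,"dz":-0.008,"roll":0,"jaw":0.3},{"dx":0,"dy":0,"dz":-0.004,"roll":0,"jaw":0.3},{"dx":0,"dy":0,"dz":0,"roll":0,"jaw":0.3},{"dx":0,"dy":0,"dz":0,"roll":0,"jaw":0.3}])

```text
t: 10.25
eef_pos: [0.5142, 0.1397, 0.1289]
ee_rot: [-3.141, 0.0, -1.892]
force: [-0.8, -1.0, -2.9]
width: 0.04
gripper_force: 40.0
```

>>> servo_tool(moves=[{"dx":0,"dy":0,"dz":-0.002,"roll":0,"jaw":0.3},{"dx":0,"dy":0,"dz":-0.002,"roll":0,"jaw":0.3},{"dx":0,"dy":0,"dz":-0.002,"roll":0,"jaw":0.3},{"dx":0,"dy":0,"dz":0,"roll":0,"jaw":0.3},{"dx":0,"dy":0,"dz":0,"roll":0,"jaw":0.3},{"dx":0,"dy":0,"dz":0,"roll":0,"jaw":0.3},{"dx":0,"dy":0,"dz":0,"roll":0,"jaw":0.3},{"dx":0,"dy":0,"dz":0,"roll":0,"jaw":0.3},{"dx":0,"dy":0,"dz":0,"roll":0,"jaw":0.3},{"dx":0,"dy":0,"dz":0,"roll":0,"jaw":0.3}])

```text
t: 11.5
eef_pos: [0.514, 0.1396, 0.1226]
ee_rot: [-3.142, 0.0, -1.893]
force: [-0.7, 0.6, -4.7]
width: 0.0395
gripper_force: 40.0
```

>>> servo_tool(moves=[{"dx":0,"dy":0,"dz":-0.001,"roll":0,"jaw":0.3},{"dx":0,"dy":0,"dz":-0.001,"roll":0,"jaw":0.3},{"dx":0,"dy":0,"dz":-0.001,"roll":0,"jaw":0.3},{"dx":0,"dy":0,"dz":-0.001,"roll":0,"jaw":0.3},{"dx":0,"dy":0,"dz":0,"roll":0,"jaw":0.3},{"dx":0,"dy":0,"dz":0,"roll":0,"jaw":0.3},{"dx":0,"dy":0,"dz":0,"roll":0,"jaw":0.3},{"dx":0,"dy":0,"dz":0,"roll":0,"jaw":0.3},{"dx":0,"dy":0,"dz":0,"roll":0,"jaw":0.3},{"dx":0,"dy":0,"dz":0,"roll":0,"jaw":0.3}])

```text
t: 12.75
eef_pos: [0.514, 0.1396, 0.1186]
ee_rot: [-3.142, -0.0, -1.892]
force: [-0.2, 0.3, -2.8]
width: 0.0397
gripper_force: 40.0
```

>>> servo_tool(moves=[{"dx":0,"dy":0,"dz":-0.0015,"roll":0,"jaw":0.3},{"dx":0,"dy":0,"dz":-0.0015,"roll":0,"jaw":0.3},{"dx":0,"dy":0,"dz":-0.0015,"roll":0,"jaw":0.3},{"dx":0,"dy":0,"dz":-0.0015,"roll":0,"jaw":0.3},{"dx":0,"dy":0,"dz":-0.001,"roll":0,"jaw":0.3},{"dx":0,"dy":0,"dz":-0.001,"roll":0,"jaw":0.3},{"dx":0,"dy":0,"dz":0,"roll":0,"jaw":0.3},{"dx":0,"dy":0,"dz":0,"roll":0,"jaw":0.3},{"dx":0,"dy":0,"dz":0,"roll":0,"jaw":0.3},{"dx":0,"dy":0,"dz":0,"roll":0,"jaw":0.3}])

```text
t: 14.0
eef_pos: [0.514, 0.1396, 0.1106]
ee_rot: [-3.142, 0.0, -1.892]
force: [-0.8, -0.2, -3.9]
width: 0.0399
gripper_force: 40.0
```

Pins are in the slots, with the reel about 1.6 mm above its seat. I'll lower it until it touches.

>>> servo_tool(moves=[{"dx":0,"dy":0,"dz":-0.0005,"roll":0,"jaw":0.3},{"dx":0,"dy":0,"dz":-0.0005,"roll":0,"jaw":0.3},{"dx":0,"dy":0,"dz":-0.0005,"roll":0,"jaw":0.3},{"dx":0,"dy":0,"dz":0,"roll":0,"jaw":0.3},{"dx":0,"dy":0,"dz":0,"roll":0,"jaw":0.6},{"dx":0,"dy":0,"dz":0,"roll":0,"jaw":1},{"dx":0,"dy":0,"dz":0,"roll":0,"jaw":1},{"dx":0,"dy":0,"dz":0,"roll":0,"jaw":1},{"dx":0,"dy":0,"dz":0,"roll":0,"jaw":1},{"dx":0,"dy":0,"dz":0,"roll":0,"jaw":1}])

```text
t: 15.25
eef_pos: [0.514, 0.1396, 0.109]
ee_rot: [3.142, -0.0, -1.893]
force: [0.8, -0.0, 0.4]
width: 0.087
gripper_force: 0.0
```

>>> servo_tool(moves=[{"dx":0,"dy":0,"dz":0.01,"roll":0,"jaw":1},{"dx":0,"dy":0,"dz":0.03,"roll":0,"jaw":1},{"dx":0,"dy":0,"dz":0.04,"roll":0,"jaw":1},{"dx":0,"dy":0,"dz":0.04,"roll":0,"jaw":1},{"dx":0,"dy":0,"dz":0.05,"roll":0,"jaw":1},{"dx":0.03,"dy":-0.02,"dz":0.04,"roll":0,"jaw":1},{"dx":0.04,"dy":-0.03,"dz":0,"roll":0,"jaw":1},{"dx":0.04,"dy":-0.03,"dz":0,"roll":0,"jaw":1},{"dx":0.03,"dy":-0.02,"dz":0,"roll":0,"jaw":1},{"dx":0,"dy":0,"dz":0,"roll":0,"jaw":1}])

```text
t: 16.5
eef_pos: [0.6552, 0.0379, 0.3183]
ee_rot: [3.14, -0.001, -1.895]
force: [-0.8, 0.0, -0.1]
width: 0.0875
gripper_force: 0.0
```

```bash
cat > k.py <<'E'
from h import *
import sys
s=get_state(); print(s["t"],s["eef_pos"],s["ee_rot"],s["force"])
ims=[]
for n in("top","scene"):
    p,d,W=cloud(n); Z=W[...,2]
    hh=np.linalg.norm(W[...,:2]-[.513,.139],axis=-1)
    for nm,m in(("neck",(hh<.02)&(Z>.12)&(Z<.141)),("flange",(hh<.055)&(hh>.03)&(Z>.09)&(Z<.12))): print(n,nm,m.sum(),np.median(Z[m]))
    hp=np.linalg.norm(W[...,:2]-[.474,.284],axis=-1)
    k=(hp<.06)&(Z>.13); Q=W[k]; print(n,"keeper",k.sum(),Q.min(0),Q.max(0))
    hsv=cv2.cvtColor(p,cv2.COLOR_RGB2HSV); b=(hp<.11)&(Z>.08)&(hsv[...,2]<60)
    print("roller",b.sum(),W[b].mean(0) if b.any() else "",W[b].min(0),W[b].max(0))
    v,u=np.where(hh<.2); c0,c1,r0,r1=u.min(),u.max(),v.min(),v.max()
    ims.append(cv2.resize(p[r0:r1,c0:c1],(390,390),interpolation=cv2.INTER_CUBIC))
save(sys.argv[1],np.hstack(ims))
E
python3 k.py k0
```

```text
16.5 [0.65517886 0.03786238 0.31825567] [ 3.14044730e+00 -1.20446837e-03 -1.89505786e+00] [-0.75551949  0.04979043 -0.07672972]
top neck 240 0.1365423447309188
top flange 1391 0.10084142186664896
top keeper 196 [0.46642179 0.26256651 0.13033054] [0.49103718 0.28210268 0.22787142]
roller 120 [0.4781886  0.2716151  0.21244118] [0.45511865 0.26256651 0.08098519] [0.49806047 0.28625304 0.22787142]
scene neck 125 0.13505645733124524
scene flange 448 0.09910011606852359
scene keeper 156 [0.46664648 0.26347233 0.13007366] [0.49152009 0.28645426 0.22550652]
roller 47 [0.48037015 0.2721399  0.22016444] [0.46664648 0.26402572 0.2104434 ] [0.49152009 0.28103622 0.22550652]
```

View pics/k0.png

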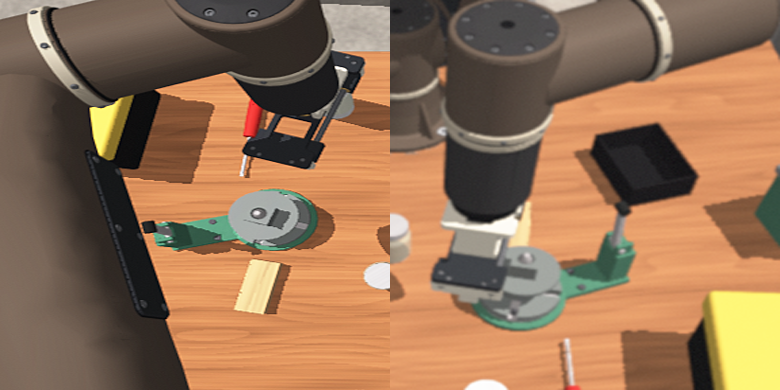

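The reel is seated: flange top is about 0.100 m and neck top about 0.136 m. In the right half the keeper still stands upright, roller at about (623,208), near (0.479, 0.272, 0.217). Next I go behind it with the jaws shut.

>>> servo_tool(moves=[{"dx":-0.0187,"dy":0.0275,"dz":0,"roll":3.3,"jaw":0},{"dx":-0.0187,"dy":0.0275,"dz":0,"roll":3.3,"jaw":0},{"dx":-0.0187,"dy":0.0275,"dz":0,"roll":3.3,"jaw":0},{"dx":-0.0187,"dy":0.0275,"dz":0,"roll":3.3,"jaw":0},{"dx":-0.0187,"dy":0.0275,"dz":0,"roll":3.3,"jaw":0},{"dx":-0.0187,"dy":0.0275,"dz":0,"roll":3.3,"jaw":0},{"dx":-0.0187,"dy":0.0275,"dz":0,"roll":3.3,"jaw":0},{"dx":-0.0187,"dy":0.0275,"dz":0,"roll":3.3,"jaw":0},{"dx":-0.0187,"dy":0.0275,"dz":0,"roll":3.3,"jaw":0},{"dx":-0.0187,"dy":0.0275,"dz":0,"roll":3.3,"jaw":0}], newtons=20)

```text
t: 17.85
eef_pos: [0.4652, 0.3156, 0.3202]
ee_rot: [-3.14, 0.001, -1.313]
force: [0.5, 0.4, -0.1]
width: 0.0003
gripper_force: 0.0
```

>>> servo_tool(moves=[{"dx":0,"dy":0,"dz":0,"roll":0,"jaw":0},{"dx":0,"dy":0,"dz":-0.02,"roll":0,"jaw":0},{"dx":0,"dy":0,"dz":-0.02,"roll":0,"jaw":0},{"dx":0,"dy":0,"dz":-0.02,"roll":0,"jaw":0},{"dx":0,"dy":0,"dz":-0.02,"roll":0,"jaw":0},{"dx":0,"dy":0,"dz":-0.02,"roll":0,"jaw":0},{"dx":0,"dy":0,"dz":-0.02,"roll":0,"jaw":0},{"dx":0,"dy":0,"dz":0,"roll":0,"jaw":0},{"dx":0,"dy":0,"dz":0,"roll":0,"jaw":0},{"dx":0,"dy":0,"dz":0,"roll":0,"jaw":0}])

```text
t: 19.1
eef_pos: [0.4673, 0.3149, 0.2003]
ee_rot: [-3.14, 0.001, -1.316]
force: [-0.5, -0.3, -0.2]
width: 0.0006
gripper_force: 0.0
```

>>> servo_tool(moves=[{"dx":0.002,"dy":-0.0075,"dz":-0.003,"roll":0,"jaw":0},{"dx":0.002,"dy":-0.0075,"dz":-0.003,"roll":0,"jaw":0},{"dx":0.002,"dy":-0.0075,"dz":-0.003,"roll":0,"jaw":0},{"dx":0.002,"dy":-0.0075,"dz":-0.002,"roll":0,"jaw":0},{"dx":0.0022,"dy":-0.0086,"dz":-0.002,"roll":0,"jaw":0},{"dx":0.0022,"dy":-0.0086,"dz":-0.003,"roll":0,"jaw":0},{"dx":0.0022,"dy":-0.0086,"dz":-0.003,"roll":0,"jaw":0},{"dx":0,"dy":0,"dz":0,"roll":0,"jaw":0},{"dx":0,"dy":0,"dz":0,"roll":0,"jaw":0},{"dx":0,"dy":0,"dz":0,"roll":0,"jaw":0}])

```text
t: 20.35
eef_pos: [0.4813, 0.2586, 0.1798]
ee_rot: [3.141, -0.001, -1.317]
force: [0.4, -0.0, 0.1]
width: 0.0008
gripper_force: 0.0
```

>>> servo_tool(moves=[{"dx":0.0014,"dy":-0.0052,"dz":-0.004,"roll":0,"jaw":0},{"dx":0.0014,"dy":-0.0052,"dz":-0.004,"roll":0,"jaw":0},{"dx":0.0014,"dy":-0.0052,"dz":-0.004,"roll":0,"jaw":0},{"dx":0.0014,"dy":-0.0052,"dz":-0.004,"roll":0,"jaw":0},{"dx":0.001,"dy":-0.0037,"dz":-0.0058,"roll":0,"jaw":0},{"dx":0.001,"dy":-0.0037,"dz":-0.0058,"roll":0,"jaw":0},{"dx":0.001,"dy":-0.0037,"dz":-0.0058,"roll":0,"jaw":0},{"dx":0.001,"dy":-0.0037,"dz":-0.0058,"roll":0,"jaw":0},{"dx":0,"dy":0,"dz":0,"roll":0,"jaw":0},{"dx":0,"dy":0,"dz":0,"roll":0,"jaw":0}])

```text
t: 21.6
eef_pos: [0.4908, 0.2228, 0.1406]
ee_rot: [3.141, -0.0, -1.317]
force: [-0.8, -0.1, -0.3]
width: 0.0003
gripper_force: 0.0
```

```bash
python3 k.py k1
```

```text
21.6 [0.49083823 0.22283529 0.14056719] [ 3.14060395e+00 -4.27138934e-04 -1.31675326e+00] [-0.81804505 -0.0940302  -0.28249786]
top neck 242 0.13678865056904008
top flange 1362 0.10078954137076368
top keeper 2963 [0.41519972 0.22434722 0.21211752] [0.52538185 0.29349951 0.58703819]
roller 5105 [0.45519632 0.2092005  0.46309479] [0.36677682 0.17417301 0.08005125] [0.57986081 0.29371126 0.58685406]
scene neck 123 0.1349913332716086
scene flange 641 0.09915593131660427
scene keeper 1431 [0.41465212 0.22406767 0.29283644] [0.53090236 0.33518429 0.58560945]
roller 1598 [0.52033209 0.20935281 0.3638564 ] [0.37271052 0.17615771 0.14367079] [0.57942229 0.34462563 0.58460042]
```

View pics/k1.png

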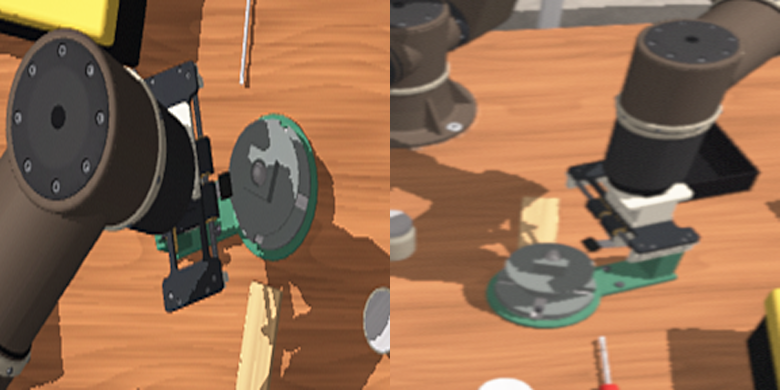

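The roller is now low, at about (592,245) in the right half, just above the flange, and the reel is undisturbed. I'll press down the last part gently.

>>> servo_tool(moves=[{"dx":0.0005,"dy":-0.002,"dz":-0.005,"roll":0,"jaw":0},{"dx":0.0005,"dy":-0.002,"dz":-0.005,"roll":0,"jaw":0},{"dx":0.0003,"dy":-0.001,"dz":-0.004,"roll":0,"jaw":0},{"dx":0.0003,"dy":-0.001,"dz":-0.004,"roll":0,"jaw":0},{"dx":0,"dy":0,"dz":-0.002,"roll":0,"jaw":0},{"dx":0,"dy":0,"dz":-0.002,"roll":0,"jaw":0},{"dx":0,"dy":0,"dz":0,"roll":0,"jaw":0},{"dx":0,"dy":0,"dz":0,"roll":0,"jaw":0},{"dx":0,"dy":0,"dz":0,"roll":0,"jaw":0},{"dx":0,"dy":0,"dz":0,"roll":0,"jaw":0}])

```text
t: 22.95
eef_pos: [0.4926, 0.2171, 0.1188]
ee_rot: [3.141, -0.0, -1.317]
force: [-0.4, -0.0, -0.6]
width: 0.0002
gripper_force: 0.0
```

>>> servo_tool(moves=[{"dx":0,"dy":0,"dz":-0.001,"roll":0,"jaw":0},{"dx":0,"dy":0,"dz":-0.001,"roll":0,"jaw":0},{"dx":0,"dy":0,"dz":-0.001,"roll":0,"jaw":0},{"dx":0,"dy":0,"dz":0,"roll":0,"jaw":0},{"dx":0,"dy":0,"dz":0,"roll":0,"jaw":0},{"dx":0,"dy":0,"dz":0,"roll":0,"jaw":0},{"dx":0,"dy":0,"dz":0,"roll":0,"jaw":0},{"dx":0,"dy":0,"dz":0,"roll":0,"jaw":0},{"dx":0,"dy":0,"dz":0,"roll":0,"jaw":0},{"dx":0,"dy":0,"dz":0,"roll":0,"jaw":0}])

```text
t: 24.2
eef_pos: [0.4928, 0.2172, 0.1159]
ee_rot: [-3.142, 0.0, -1.317]
force: [0.1, 0.7, -0.3]
width: 0.0005
gripper_force: 0.0
```

>>> servo_tool(moves=[{"dx":0,"dy":0,"dz":-0.0007,"roll":0,"jaw":0},{"dx":0,"dy":0,"dz":-0.0007,"roll":0,"jaw":0},{"dx":0,"dy":0,"dz":-0.0006,"roll":0,"jaw":0},{"dx":0,"dy":0,"dz":0,"roll":0,"jaw":0},{"dx":0,"dy":0,"dz":0,"roll":0,"jaw":0},{"dx":0,"dy":0,"dz":0,"roll":0,"jaw":0},{"dx":0,"dy":0,"dz":0,"roll":0,"jaw":0},{"dx":0,"dy":0,"dz":0,"roll":0,"jaw":0},{"dx":0,"dy":0,"dz":0,"roll":0,"jaw":0},{"dx":0,"dy":0,"dz":0,"roll":0,"jaw":0}])

```text
t: 25.45
eef_pos: [0.4929, 0.2171, 0.1143]
ee_rot: [-3.141, -0.0, -1.316]
force: [-0.4, -0.5, 4.3]
width: 0.0003
gripper_force: 2.6
```

>>> servo_tool(moves=[{"dx":0,"dy":0,"dz":-0.0005,"roll":0,"jaw":0},{"dx":0,"dy":0,"dz":-0.0005,"roll":0,"jaw":0},{"dx":0,"dy":0,"dz":0,"roll":0,"jaw":0},{"dx":0,"dy":0,"dz":0,"roll":0,"jaw":0},{"dx":0,"dy":0,"dz":0,"roll":0,"jaw":0},{"dx":0,"dy":0,"dz":0,"roll":0,"jaw":0},{"dx":0,"dy":0,"dz":0,"roll":0,"jaw":0},{"dx":0,"dy":0,"dz":0,"roll":0,"jaw":0},{"dx":0,"dy":0,"dz":0,"roll":0,"jaw":0},{"dx":0,"dy":0,"dz":0,"roll":0,"jaw":0}])

```text
t: 26.7
eef_pos: [0.4929, 0.2171, 0.1142]
ee_rot: [-3.141, -0.0, -1.316]
force: [-4.8, -1.8, 14.0]
width: 0.0004
gripper_force: 6.6
```

Steady 14 N with no further travel, so the roller is resting on the flange. I'll back off and check.

>>> servo_tool(moves=[{"dx":0,"dy":0,"dz":0.005,"roll":0,"jaw":0},{"dx":0,"dy":0,"dz":0.02,"roll":0,"jaw":0},{"dx":0,"dy":0,"dz":0.04,"roll":0,"jaw":0},{"dx":0,"dy":0,"dz":0.05,"roll":0,"jaw":0},{"dx":0,"dy":0,"dz":0.05,"roll":0,"jaw":0},{"dx":-0.02,"dy":0.04,"dz":0.02,"roll":0,"jaw":0},{"dx":-0.02,"dy":0.05,"dz":0,"roll":0,"jaw":0},{"dx":-0.02,"dy":0.05,"dz":0,"roll":0,"jaw":0},{"dx":-0.02,"dy":0.05,"dz":0,"roll":0,"jaw":0},{"dx":0,"dy":0.04,"dz":0,"roll":0,"jaw":0}])

```text
t: 27.95
eef_pos: [0.4114, 0.4491, 0.298]
ee_rot: [-3.142, 0.001, -1.315]
force: [0.8, 0.5, 0.7]
width: 0.0004
gripper_force: 0.0
```

>>> servo_tool(moves=[{"dx":-0.02,"dy":0.05,"dz":0,"roll":0,"jaw":0},{"dx":-0.02,"dy":0.05,"dz":0,"roll":0,"jaw":0},{"dx":-0.02,"dy":0.04,"dz":0,"roll":0,"jaw":0},{"dx":0,"dy":0,"dz":0,"roll":0,"jaw":0},{"dx":0,"dy":0,"dz":0,"roll":0,"jaw":0},{"dx":0,"dy":0,"dz":0,"roll":0,"jaw":0},{"dx":0,"dy":0,"dz":0,"roll":0,"jaw":0},{"dx":0,"dy":0,"dz":0,"roll":0,"jaw":0},{"dx":0,"dy":0,"dz":0,"roll":0,"jaw":0},{"dx":0,"dy":0,"dz":0,"roll":0,"jaw":0}])

```text
t: 29.2
eef_pos: [0.3529, 0.5871, 0.2979]
ee_rot: [-3.142, 0.0, -1.317]
force: [-0.2, 0.1, -0.2]
width: 0.0006
gripper_force: 0.0
```

```bash
python3 k.py k2
python3 - <<'E'
from h import *
p,d,W=cloud("scene"); Z=W[...,2]; b=(np.linalg.norm(W[...,:2]-[.5025,.1815],axis=-1)<.012)&(Z>.104); print("roller top",b.sum(),np.percentile(Z[b],[50,95]))
E
```

```text
29.2 [0.35285283 0.58705152 0.29792889] [-3.14155775e+00  7.86384427e-05 -1.31668713e+00] [-0.19507311  0.14603508 -0.21192197]
top neck 245 0.1366659388946267
top flange 1408 0.10102949049527421
roller top 51 [0.11414178 0.11982527]Traceback (most recent call last):
  File "k.py", line 10, in <module>
    k=(hp<.06)&(Z>.13); Q=W[k]; print(n,"keeper",k.sum(),Q.min(0),Q.max(0))
                                                         ~~~~~^^^
    return umr_minimum(a, axis, None, out, keepdims, initial, where)
ValueError: zero-size array to reduction operation minimum which has no identity
```

Run:
```python
from h import *
a,_=grab_frame("scene"); save("f",cv2.resize(a[130:300,140:460],None,fx=2.4,fy=2.4,interpolation=cv2.INTER_CUBIC))
```

```text
(no output)
```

View pics/f.png

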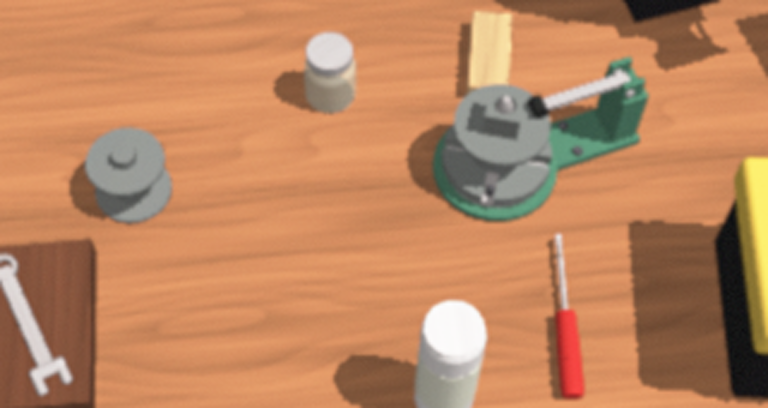

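The reel is seated, with a pin showing in its slot at (490,190). The keeper is level with its roller on the flange at (537,106), and everything else is where it was.

```bash
python3 -c "
from station import *
print(job_done())"
```

```text
the job is handed in; nothing more can be done
None
```

The slotted reel is fully seated over the drive pins, the keeper's roller rests on its upper flange, nothing else on the bench was moved, and the job was handed in at about 29 s; no verdict came back.

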